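# Rock three covers on the surface plate and weigh down the bent end

## Task

One of the three steel covers on the granite surface plate is bent: it rocks when one of its two ends is pressed down, while every other end sits firm. Find that end by pressing the ends down gently with closed fingertips (never above about 20 N), keeping it down for a moment once found, then mark it: fetch the steel weight from the tray and set it down gently, upright, on that end so that its weight alone keeps the end down. Leave the covers where they stand and do not disturb the other things.

Things in the scene. Friction and masses are not known exactly. Their poses are not given: they have to be found in the camera images.
- granite: dark granite surface plate, 300 (x) by 480 (y) mm, 40 mm thick, fixed; origin at the centre of its underside, so its top is 40 mm above. It stands with its long side across, turned by a few degrees; three look-alike covers and a few gauges stand on it
- cover_a_hub (a point): one of three look-alike loose steel covers, about 0.5 kg: flat plate 110 (its x) by 60 (its y) by 8 mm on low bars, with a round hub in the middle, 36 mm diameter, 26 mm high above the plate, to grip it by. This point: the hub's centre, 13 mm above the plate's upper face and 26 mm above the surface plate. At rest all three lie level, upper face 13 mm above the surface plate. z is up
- cover_a_end1 (a point): press point on the upper face of cover a, on its long centre line 45 mm from its centre towards its -x end, 10 mm short of that end. A sound end does not give. The bent end of the bent cover hangs 3 mm clear underneath: pressed with 1 to 3 N it sinks about 2.5 mm here, then strikes; released, it comes back. Axes as the cover's
- cover_a_end2 (a point): press point on the upper face of cover a, on its long centre line 45 mm from its centre towards its +x end, 10 mm short of that end. A sound end does not give. The bent end of the bent cover hangs 3 mm clear underneath: pressed with 1 to 3 N it sinks about 2.5 mm here, then strikes; released, it comes back. Axes as the cover's
- cover_b_hub (a point): one of three look-alike loose steel covers, about 0.5 kg: flat plate 110 (its x) by 60 (its y) by 8 mm on low bars, with a round hub in the middle, 36 mm diameter, 26 mm high above the plate, to grip it by. This point: the hub's centre, 13 mm above the plate's upper face and 26 mm above the surface plate. At rest all three lie level, upper face 13 mm above the surface plate. z is up
- cover_b_end1 (a point): press point on the upper face of cover b, on its long centre line 45 mm from its centre towards its -x end, 10 mm short of that end. A sound end does not give. The bent end of the bent cover hangs 3 mm clear underneath: pressed with 1 to 3 N it sinks about 2.5 mm here, then strikes; released, it comes back. Axes as the cover's
- cover_b_end2 (a point): press point on the upper face of cover b, on its long centre line 45 mm from its centre towards its +x end, 10 mm short of that end. A sound end does not give. The bent end of the bent cover hangs 3 mm clear underneath: pressed with 1 to 3 N it sinks about 2.5 mm here, then strikes; released, it comes back. Axes as the cover's
- cover_c_hub (a point): one of three look-alike loose steel covers, about 0.5 kg: flat plate 110 (its x) by 60 (its y) by 8 mm on low bars, with a round hub in the middle, 36 mm diameter, 26 mm high above the plate, to grip it by. This point: the hub's centre, 13 mm above the plate's upper face and 26 mm above the surface plate. At rest all three lie level, upper face 13 mm above the surface plate. z is up
- cover_c_end1 (a point): press point on the upper face of cover c, on its long centre line 45 mm from its centre towards its -x end, 10 mm short of that end. A sound end does not give. The bent end of the bent cover hangs 3 mm clear underneath: pressed with 1 to 3 N it sinks about 2.5 mm here, then strikes; released, it comes back. Axes as the cover's
- cover_c_end2 (a point): press point on the upper face of cover c, on its long centre line 45 mm from its centre towards its +x end, 10 mm short of that end. A sound end does not give. The bent end of the bent cover hangs 3 mm clear underneath: pressed with 1 to 3 N it sinks about 2.5 mm here, then strikes; released, it comes back. Axes as the cover's
- weight_mid (a point): loose plain steel weight, an upright cylinder 32 mm diameter, 60 mm high, 0.45 kg, standing in the tray; this point is its centre, half-way up (30 mm above its foot), z is up. Stood on the bent end, centred about 37 mm out from the hub's centre (3 mm clear of the hub), it is heavy enough to hold that end down
- tray: shallow open grey tray, 150 by 150 by 30 mm high, walls and floor 5 mm, fixed on the bench to the left of the surface plate, the steel weight standing in it; origin at the centre of its underside
- step_block: bystander: small stepped steel block, 30 by 46 by 32 mm, at the far edge of the surface plate; origin under its centre
- ring_gauge: bystander: steel ring, 52 mm diameter, 18 mm high, at the far edge of the surface plate; origin under its centre
- plug_gauge: bystander: dark steel plug, 36 mm diameter, 45 mm high, at the far edge of the surface plate; origin under its centre
- v_block: bystander: steel block 50 by 50 by 40 mm with a groove on top, on the bench near the tray; origin under its centre
- wipe_bottle: bystander: white bottle, 56 mm diameter, 130 mm high, on the bench beyond the tray; origin under its centre
- parts_box: bystander: closed carton 90 by 130 by 45 mm, on the bench at the right; origin under its centre
- driver: bystander: screwdriver 170 mm long, lying on the bench at the right
There are look-alikes about, which are no part of the job. What is shaped like the part that bears cover_c_hub but pink or red is not meant. Leave any green look-alike of the part that bears weight_mid alone.

How it is judged (in metres and radians):
On the way:
1. the bent cover is rocked: the fingers press its hanging end down until the cover tilts on the surface plate (((angle between cover_a_hub's own z axis and vertical above 0.04 rad and contact force between the fingers and cover_a above 0.5 N and contact force between cover_a and granite above 0.5 N) or (angle between cover_b_hub's own z axis and vertical above 0.04 rad and contact force between the fingers and cover_b above 0.5 N and contact force between cover_b and granite above 0.5 N) or (angle between cover_c_hub's own z axis and vertical above 0.04 rad and contact force between the fingers and cover_c above 0.5 N and contact force between cover_c and granite above 0.5 N))), for 0.1 s.
At the end, for the whole second after the job is handed in: The steel weight stands upright (within 0.15 rad), released and at rest, on the bent cover within 55 mm of its hub's centre and keeps the bent end down (cover tilted 0.04 to 0.1 rad, about 0.07 when down); all covers are within 20 mm of where they stood (((angle between cover_a_hub's own z axis and vertical between 0.04 and 0.1 rad and contact force between weight and cover_a above 2.5 N and horizontal distance between weight_mid and cover_a_hub below 0.055 m) or (angle between cover_b_hub's own z axis and vertical between 0.04 and 0.1 rad and contact force between weight and cover_b above 2.5 N and horizontal distance between weight_mid and cover_b_hub below 0.055 m) or (angle between cover_c_hub's own z axis and vertical between 0.04 and 0.1 rad and contact force between weight and cover_c above 2.5 N and horizontal distance between weight_mid and cover_c_hub below 0.055 m)) and angle between weight_mid's own z axis and vertical below 0.15 rad and linear speed of weight below 0.02 m/s and contact force between the fingers and weight below 0.05 N and distance of each of cover_a_hub, cover_b_hub, cover_c_hub from where it was at the start of the episode below 0.02 m); the robot touches nothing.
It fails at once if a cover is pressed on the surface plate with more than 35 N, its own weight of up to 6.5 N included (contact force between any of cover_a, cover_b, cover_c and granite above 35 N).
It fails at once if a cover is moved by more than 20 mm (distance of any of cover_a_hub, cover_b_hub, cover_c_hub from where it was at the start of the episode above 0.02 m).
It fails at once if a bystander is moved by more than 30 mm (distance of any of step_block, ring_gauge, plug_gauge, v_block, wipe_bottle, parts_box, driver from where it was at the start of the episode above 0.03 m).
It also fails if it takes over 72 s, if anything falls off the work surface, if the arm or the gripper's body presses on something with over 40 N, if the wrist force passes 120 N, or if a joint passes its speed limit or range.

## Robot

A 7-joint arm with a two-finger parallel gripper is mounted at the origin on the work surface. World frame = base frame: x ahead of the robot, y to its left, z up, the work surface at z = 0. Lengths are in m, angles in degrees, forces in N, time in s.
With the tool pointing down it reaches from about 0.425 to 0.875 m from the base axis. Payload 4.7 kg.
Tool frame: the origin (TCP) lies on the front face of the gripper's body, between the roots of the fingers; the fingertips stand 70 mm ahead of it and the grasp point (between the pads) lies 51 mm ahead of it; z points along the fingers, y is the direction in which the jaws open and shut (so a half turn about z gives the same grasp; the last joint's range is limited). The gripper opens to 87 mm and grips with 3 to 60 N. Pads are 19 mm wide; open, the fingers measure 117 mm over their backs; the gripper's body (75 mm by 190 mm) begins 51 mm behind the grasp point.
Start: joints at [65.38, 18.392, -4.016, 83.108, 1.295, 78.541, -3.26], TCP at [0.279, -0.587, 0.292] pointing down, gripper open.
Joint ranges: [-163.93, 163.93], [-17.29, 119.83], [-79.2, 71.16], [3.27, 140.29], [-89.18, 269.18], [5.43, 117.66], [-154.24, 154.24]. Speed limits (degrees/s): [147.25, 147.25, 180, 180, 180, 180, 180].

## Interface

Orientations are given as [roll, pitch, yaw] about the fixed x, y, z axes, in that order (R = Rz(yaw) Ry(pitch) Rx(roll)).
In Python, from cell import env gives the robot as it stands.
- The arm moves only by the tool drive_tool, never from a script. Its argument "commands" is a list of rows, each a list of 7 numbers: the shift along the tool's x, y, z in cm, then the turn, a rotation vector about the tool's x, y, z in degrees, then the opening, from 0 (shut) to 1 (fully open). In form: [[tx, ty, tz, rx, ry, rz, hand], ...]. A call has 1 to 20 rows; each row shifts and turns the commanded pose from where the row before left it, along the tool's axes as they then stand; what a row does not reach is not made up. A row lasts 1/12 s, in which the tool goes at most 41.7 mm and 7.16 degrees, less where a joint would pass 70% of its speed; a pose out of reach is approached as far as the arm can. A call is refused whole if a number of a shift passes 4.17 or a number of a turn 7.16, either way. A call with a gripper value outside its range is refused whole. The fingers move at their own pace and stop on an object; "force" is the grip in N (left out, the last holds). Time passes only in rows, so rows that do not move let the fingers close. It gives the time, the measured TCP pose, the force and the opening at its end, in the units of the state.
- env.get_obs(): the state, without advancing time (a new reading comes with each control period).
- env.read_camera(name): name is "side" or "top" or "wrist"; returns a dict with "img" (420x560x3 uint8, blue, green, red), "mtx" (3x3 intrinsics, pixels), "pose" (4x4, takes a point from camera to world coordinates). Camera axes: x right, y down, z forward; pixel columns grow to the right and rows downward; lengths in m; the calibration is good to about 2 mm. A picture is of the moment at which its call begins. There is no depth.
- env.sign_off(): hands the job in, once; it reports no verdict.
The state is a dict: "time_s": time; "qpos": joint angles; "joint_velocities": joint speeds; "effort": joint torques, N m; "tool_pos": TCP position; "tool_rot": TCP orientation; "force": force on the tool from outside, world axes, zero at the start; "wrist_torque": the same for the moment, N m; "grip_width": finger opening in m.
Only numpy, scipy, OpenCV 4.12 (cv2) and the standard library are available. Lean on these libraries where they do the work, as an engineer would, in place of code of your own. Each camera call takes 0.05 s, during which the arm holds its last target.

## Working session

There is one attempt and no reset: what is moved stays moved. The work goes in short steps, Python scripts to look and compute and a tool call to move; the robot and the scene stay as the last step left them, time stands still between calls to the robot, and variables do not carry over. Pictures are saved under pics/ and viewed, and the job is handed in when it is done.

Besides the shell and the picture viewer there is one more tool, called after ">>>" as name([rows], argument=value, ...), one row to a line, values as JSON. drive_tool: Moves the arm, as the interface text tells. Its arguments: {"type":"object","properties":{"commands":{"type":"array"},"force":{"type":"number"}},"required":["commands"]}

```bash
ls; mkdir -p pics
python3 - <<'E'
from cell import env
import cv2
print(env.get_obs())
for n in("top","side","wrist"):
    r=env.read_camera(n); cv2.imwrite(f"pics/{n}0.png",r["img"]); print(n,r["mtx"].round(1).tolist(),r["pose"].round(3).tolist())
E
```

```text
pics
{'time_s': 0.0, 'qpos': array([65.38071123, 18.43792049, -4.01591736, 83.17536425,  1.29463295,
       78.5403965 , -3.25985681]), 'joint_velocities': array([ 0.03747416, -0.06944606, -0.03832473, -0.04475127,  0.05082625,
       -0.05281343,  0.04635001]), 'effort': array([-6.98691438e-04, -4.91292787e+01, -4.04252177e-01, -3.12521267e+01,
       -6.40344224e-02,  4.39421413e-02,  1.56615042e-04]), 'tool_pos': array([ 0.27886978, -0.5866695 ,  0.2911703 ]), 'tool_rot': array([-1.79891544e+02,  5.30004945e-03,  2.54294897e+01]), 'force': array([ 0.81562949,  0.60066962, -0.24855269]), 'wrist_torque': array([-0.03218284,  0.01151204,  0.00222706]), 'grip_width': 0.08691929451940775}
top [[477.1, 0.0, 278.3], [0.0, 477.1, 205.6], [0.0, 0.0, 1.0]] [[0.002, -0.98, 0.198, 0.249], [-1.0, 0.001, 0.018, -0.063], [-0.018, -0.198, -0.98, 1.264], [0.0, 0.0, 0.0, 1.0]]
side [[393.9, 0.0, 274.1], [0.0, 393.9, 209.1], [0.0, 0.0, 1.0]] [[-0.666, -0.429, 0.61, -0.133], [-0.746, 0.361, -0.56, 0.508], [0.02, -0.828, -0.561, 0.648], [0.0, 0.0, 0.0, 1.0]]
wrist [[372.5, 0.0, 276.5], [0.0, 372.5, 215.0], [0.0, 0.0, 1.0]] [[0.429, -0.876, -0.222, 0.339], [-0.903, -0.416, -0.102, -0.557], [-0.003, 0.244, -0.97, 0.384], [0.0, 0.0, 0.0, 1.0]]
```

View pics/top0.png

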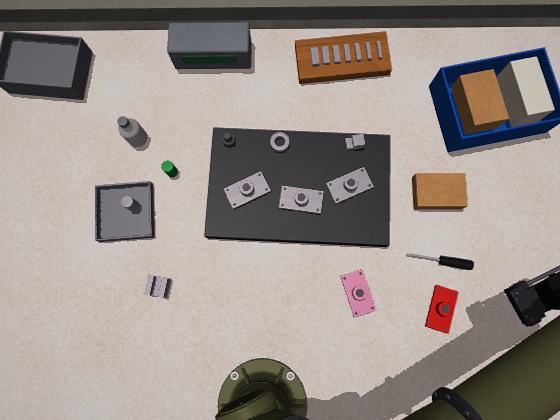

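View pics/side0.png

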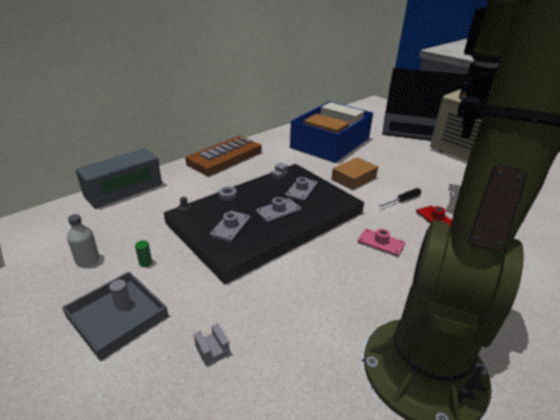

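```bash
cat > h.py <<'E'
import numpy as np, cv2
from cell import env
def unproj(r,uv,z):
    uv=np.atleast_2d(np.array(uv,float)); K=r["mtx"];P=r["pose"]
    d=np.c_[(uv-K[:2,2])/[K[0,0],K[1,1]],np.ones(len(uv))]@P[:3,:3].T
    return P[:3,3]+d*((z-P[2,3])/d[:,2])[:,None]
def proj(r,X):
    X=np.atleast_2d(X);P=r["pose"]; c=(X-P[:3,3])@P[:3,:3]
    q=c@r["mtx"].T; return q[:,:2]/q[:,2:]
E
python3 - <<'E'
from h import *
r=env.read_camera("top"); im=r["img"]
cv2.imwrite("pics/topz.png",cv2.resize(im[120:250,200:400],None,fx=4,fy=4,interpolation=cv2.INTER_CUBIC))
g=im.min(2); m=((g>110)&(np.ptp(im,2)<40) if False else (g>110)).astype(np.uint8)
sub=np.zeros_like(m); sub[160:225,215:385]=m[160:225,215:385]
n,l,s,c=cv2.connectedComponentsWithStats(sub)
for i in range(1,n):
    if s[i,4]>200:
        pts=np.argwhere(l==i)[:,::-1]; w=unproj(r,pts,0.053)[:,:2].astype(np.float32)
        rc=cv2.minAreaRect(w); print(s[i],rc)
print(unproj(r,[[214,128],[390,136],[388,245],[206,237]],0.04))
print("weight",unproj(r,[127,201],0.065))
E
```

```text
[327 167  47  36 788] ((0.549088716506958, -0.2266613394021988), (0.05861013010144234, 0.10854098945856094), 23.57725715637207)
[224 172  47  36 796] ((0.5367121696472168, 0.04244828224182129), (0.05893740803003311, 0.10968426614999771), 26.109373092651367)
[279 186  45  27 821] ((0.5112564563751221, -0.09989422559738159), (0.10894183069467545, 0.059059616178274155), 81.88140869140625)
[[ 0.71106555  0.13394692  0.04      ]
 [ 0.68619686 -0.34070617  0.04      ]
 [ 0.39242165 -0.32263727  0.04      ]
 [ 0.41322533  0.14613793  0.04      ]]
weight [[0.50360938 0.34965078 0.065     ]]
```

View pics/topz.png

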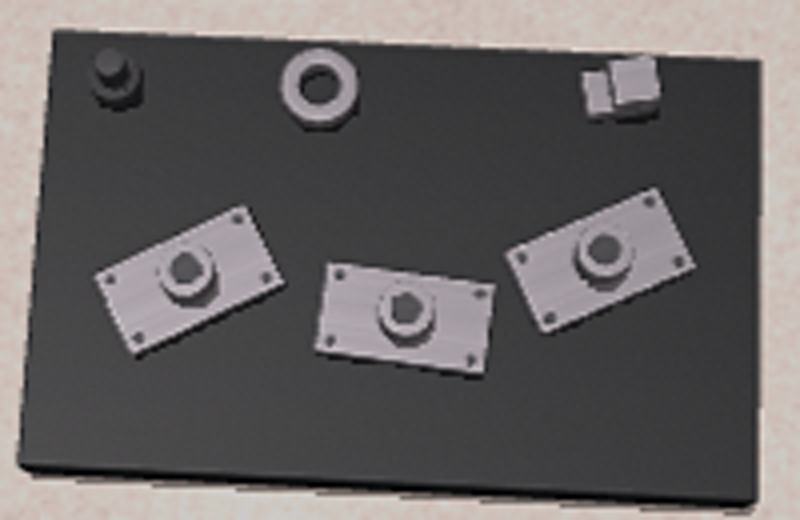

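The picture shows the three grey covers at (247,189), (301,199) and (350,184) and the weight at (128,202). The measured plates come out at 109x59 mm, which fits the 110x60 given. Next I turn the tool to yaw 90 and move over the right cover.

>>> drive_tool([
  [0, 0, 0, 0, 0, -6.46, 0],
  [0, 0, 0, 0, 0, -6.46, 0],
  [0, 0, 0, 0, 0, -6.46, 0],
  [0, 0, 0, 0, 0, -6.46, 0],
  [0, 0, 0, 0, 0, -6.46, 0],
  [0, 0, 0, 0, 0, -6.46, 0],
  [0, 0, 0, 0, 0, -6.46, 0],
  [0, 0, 0, 0, 0, -6.46, 0],
  [0, 0, 0, 0, 0, -6.46, 0],
  [0, 0, 0, 0, 0, -6.46, 0],
], force=20)

```text
time_s: 1.03
tool_pos: [0.279, -0.587, 0.292]
tool_rot: [-180.0, -0.0, 90.3]
force: [-0.4, 0.5, 0.3]
grip_width: 0.0282
```

>>> drive_tool([
  [2.4, 2.2, 0, 0, 0, 0, 0],
  [2.4, 2.2, 0, 0, 0, 0, 0],
  [2.4, 2.2, 0, 0, 0, 0, 0],
  [2.4, 2.2, 0, 0, 0, 0, 0],
  [2.4, 2.2, 0, 0, 0, 0, 0],
  [2.4, 2.2, 0, 0, 0, 0, 0],
  [2.4, 2.2, 0, 0, 0, 0, 0],
  [2.4, 2.2, 0, 0, 0, 0, 0],
  [2.4, 2.2, 0, 0, 0, 0, 0],
  [2.4, 2.2, 0, 0, 0, 0, 0],
  [2.4, 2.2, 0, 0, 0, 0, 0],
  [2.4, 2.2, 0, 0, 0, 0, 0],
  [2.4, 2.2, 0, 0, 0, 0, 0],
  [0, 0, 0, 0, 0, 0, 0],
  [0, 0, 0, 0, 0, 0, 0],
])

```text
time_s: 2.28
tool_pos: [0.5663, -0.272, 0.292]
tool_rot: [180.0, -0.1, 90.3]
force: [-0.0, 0.0, -1.2]
grip_width: 0.0006
```

Run:
```python
from h import *
r=env.read_camera("wrist"); im=r["img"].copy()
def rect(c,a):
    d=np.array([np.cos(np.radians(a)),np.sin(np.radians(a))]); n=np.array([-d[1],d[0]]); c=np.array(c)
    return np.array([np.r_[c+sx*.055*d+sy*.03*n,.053] for sx,sy in((1,1),(1,-1),(-1,-1),(-1,1))]),[np.r_[c+s*.045*d,.053] for s in(1,-1)]
for c,a in(((.5491,-.2267),113.6),((.5367,.0424),116.1),((.5113,-.0999),81.9)):
    P,E=rect(c,a); cv2.polylines(im,[proj(r,P).astype(int)],1,(0,255,0)); print(np.round(E,4).tolist())
    for e in proj(r,E): cv2.circle(im,tuple(int(t) for t in e),3,(0,0,255),-1)
cv2.imwrite("pics/w1.png",im)
```

```text
[[0.5311, -0.1855, 0.053], [0.5671, -0.2679, 0.053]]
[[0.5169, 0.0828, 0.053], [0.5565, 0.002, 0.053]]
[[0.5176, -0.0553, 0.053], [0.505, -0.1445, 0.053]]
```

View pics/w1.png

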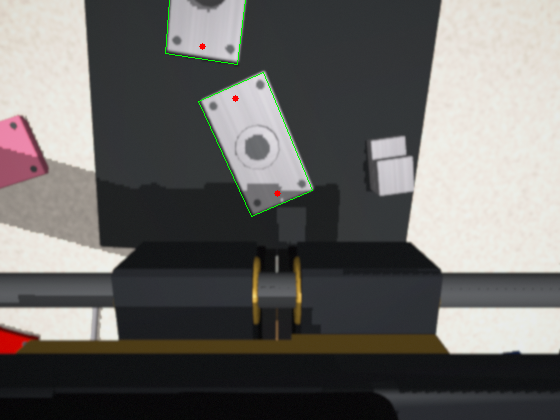

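The overlaid outlines lie on the plates within 1-2 px, with the near press point at (277,193). Going down on the right cover's right end.

>>> drive_tool([
  [0.4, 0, 3.2, 0, 0, 0, 0],
  [0, 0, 3.2, 0, 0, 0, 0],
  [0, 0, 3.2, 0, 0, 0, 0],
  [0, 0, 3.2, 0, 0, 0, 0],
  [0, 0, 2.4, 0, 0, 0, 0],
  [0, 0, 0.8, 0, 0, 0, 0],
  [0, 0, 0.3, 0, 0, 0, 0],
  [0, 0, 0, 0, 0, 0, 0],
  [0, 0, 0, 0, 0, 0, 0],
])

```text
time_s: 3.08
tool_pos: [0.5657, -0.2719, 0.1311]
tool_rot: [179.9, 0.1, 90.0]
force: [0.3, -0.2, 0.3]
grip_width: 0.0004
```

>>> drive_tool([
  [0, 0, 0.2, 0, 0, 0, 0],
  [0, 0, 0, 0, 0, 0, 0],
])

```text
time_s: 3.25
tool_pos: [0.5656, -0.2714, 0.1287]
tool_rot: [179.9, 0.1, 90.0]
force: [0.3, 0.8, -0.3]
grip_width: 0.0001
```

>>> drive_tool([
  [0, 0, 0.05, 0, 0, 0, 0],
  [0, 0, 0, 0, 0, 0, 0],
])

```text
time_s: 3.42
tool_pos: [0.5652, -0.271, 0.1274]
tool_rot: [180.0, 0.0, 90.0]
force: [-0.6, 0.2, 0.7]
grip_width: 0.0006
```

>>> drive_tool([
  [0.3, 0, 0.2, 0, 0, 0, 0],
  [0, 0, 0, 0, 0, 0, 0],
])

```text
time_s: 3.58
tool_pos: [0.5649, -0.2671, 0.1246]
tool_rot: [-180.0, -0.0, 90.1]
force: [-0.5, 0.0, 1.3]
grip_width: 0.0003
```

>>> drive_tool([
  [0, 0, 0.1, 0, 0, 0, 0],
  [0, 0, 0, 0, 0, 0, 0],
])

```text
time_s: 3.75
tool_pos: [0.5648, -0.2677, 0.1235]
tool_rot: [-180.0, -0.0, 90.0]
force: [-0.6, 0.1, -0.5]
grip_width: 0.0002
```

>>> drive_tool([
  [0, 0, 0.05, 0, 0, 0, 0],
  [0, 0, 0, 0, 0, 0, 0],
])

```text
time_s: 3.92
tool_pos: [0.5649, -0.2679, 0.1232]
tool_rot: [-180.0, 0.0, 90.0]
force: [0.5, -0.9, 0.1]
grip_width: 0.0004
```

>>> drive_tool([
  [0, 0, 0.05, 0, 0, 0, 0],
  [0, 0, 0, 0, 0, 0, 0],
])

```text
time_s: 4.08
tool_pos: [0.565, -0.268, 0.1232]
tool_rot: [180.0, 0.0, 90.0]
force: [-1.5, 1.1, 3.6]
grip_width: 0.0005
```

>>> drive_tool([
  [0, 0, 0.05, 0, 0, 0, 0],
  [0, 0, 0, 0, 0, 0, 0],
])

```text
time_s: 4.25
tool_pos: [0.565, -0.268, 0.1232]
tool_rot: [180.0, 0.0, 90.0]
force: [-3.1, 1.0, 6.8]
grip_width: 0.0003
```

>>> drive_tool([
  [0, 0, 0.03, 0, 0, 0, 0],
  [0, 0, 0, 0, 0, 0, 0],
])

```text
time_s: 4.42
tool_pos: [0.565, -0.268, 0.1232]
tool_rot: [-180.0, 0.0, 90.0]
force: [-2.6, 1.4, 8.8]
grip_width: 0.0007
```

Sound end: z stays at 0.1232 while the force rises to 9 N. Going to its other end.

>>> drive_tool([
  [0, 0, -2.0, 0, 0, 0, 0],
  [0, 0, -2.0, 0, 0, 0, 0],
  [2.75, -1.1, 0, 0, 0, 0, 0],
  [2.75, -1.1, 0, 0, 0, 0, 0],
  [2.75, -1.2, 0, 0, 0, 0, 0],
  [0, 0, 0, 0, 0, 0, 0],
  [0, 0, 2.0, 0, 0, 0, 0],
  [0, 0, 1.0, 0, 0, 0, 0],
  [0, 0, 0.7, 0, 0, 0, 0],
  [0, 0, 0, 0, 0, 0, 0],
  [0, 0, 0, 0, 0, 0, 0],
])

```text
time_s: 5.33
tool_pos: [0.5308, -0.1858, 0.1245]
tool_rot: [-179.9, -0.0, 90.0]
force: [-0.2, 0.1, -0.2]
grip_width: 0.0004
```

>>> drive_tool([
  [0, 0, 0.1, 0, 0, 0, 0],
  [0, 0, 0, 0, 0, 0, 0],
])

```text
time_s: 5.5
tool_pos: [0.5313, -0.1857, 0.1243]
tool_rot: [180.0, 0.0, 90.0]
force: [0.3, -0.8, 0.0]
grip_width: 0.0011
```

>>> drive_tool([
  [0, 0, 0.1, 0, 0, 0, 0],
  [0, 0, 0, 0, 0, 0, 0],
])

```text
time_s: 5.67
tool_pos: [0.5311, -0.1856, 0.1232]
tool_rot: [180.0, 0.0, 90.0]
force: [0.1, -0.3, 0.2]
grip_width: 0.0005
```

>>> drive_tool([
  [0, 0, 0.1, 0, 0, 0, 0],
  [0, 0, 0, 0, 0, 0, 0],
])

```text
time_s: 5.83
tool_pos: [0.531, -0.1852, 0.1221]
tool_rot: [180.0, 0.0, 90.0]
force: [-0.7, 0.5, 1.1]
grip_width: 0.0006
```

>>> drive_tool([
  [0, 0, 0.1, 0, 0, 0, 0],
  [0, 0, 0, 0, 0, 0, 0],
])

```text
time_s: 6.0
tool_pos: [0.5309, -0.185, 0.1212]
tool_rot: [-180.0, -0.0, 90.0]
force: [-1.8, 2.8, 2.9]
grip_width: 0.0006
```

>>> drive_tool([
  [0, 0, 0.1, 0, 0, 0, 0],
  [0, 0, 0, 0, 0, 0, 0],
])

```text
time_s: 6.17
tool_pos: [0.531, -0.185, 0.121]
tool_rot: [-180.0, -0.0, 90.0]
force: [-3.6, 2.3, 9.4]
grip_width: 0.0002
```

>>> drive_tool([
  [0, 0, 0.05, 0, 0, 0, 0],
  [0, 0, 0, 0, 0, 0, 0],
])

```text
time_s: 6.33
tool_pos: [0.531, -0.185, 0.1209]
tool_rot: [-180.0, 0.0, 90.0]
force: [-5.5, 3.4, 11.5]
grip_width: 0.0005
```

>>> drive_tool([
  [0, 0, 0.05, 0, 0, 0, 0],
  [0, 0, 0, 0, 0, 0, 0],
])

```text
time_s: 6.5
tool_pos: [0.531, -0.1849, 0.1209]
tool_rot: [-180.0, 0.0, 90.0]
force: [-6.0, 2.7, 14.2]
grip_width: 0.0001
```

Sank 2.3 mm (0.1232 to 0.1209) at low force, then struck. This is the bent end; I hold it briefly, lift off and look.

>>> drive_tool([
  [0, 0, -0.1, 0, 0, 0, 0],
  [0, 0, 0, 0, 0, 0, 0],
  [0, 0, 0, 0, 0, 0, 0],
  [0, 0, 0, 0, 0, 0, 0],
])

```text
time_s: 6.83
tool_pos: [0.531, -0.185, 0.121]
tool_rot: [-180.0, 0.0, 90.0]
force: [-3.8, 2.9, 9.4]
grip_width: 0.0005
```

Run:
```python
from h import *
r=env.read_camera("wrist"); cv2.imwrite("pics/w2.png",r["img"])
r=env.read_camera("side"); cv2.imwrite("pics/s2.png",cv2.resize(r["img"][140:280,160:380],None,fx=3,fy=3))
```

```text
(no output)
```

View pics/w2.png

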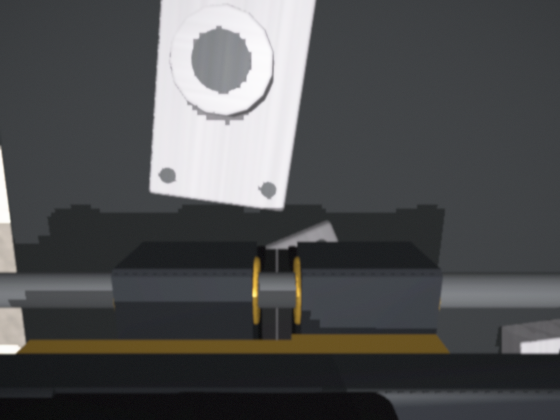

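The picture shows the fingertips on the cover's end, whose corner shows at (335,235), and the middle cover undisturbed at (220,60). Now lifting and going towards the weight.

>>> drive_tool([
  [0, 0, -1.0, 0, 0, 0, 0],
  [0, 0, -3.0, 0, 0, 0, 0],
  [0, 0, -4.0, 0, 0, 0, 0],
  [0, 0, -4.0, 0, 0, 0, 0.3],
  [3.5, -0.2, -3.0, 0, 0, 0, 1],
  [3.5, -0.2, 0, 0, 0, 0, 1],
  [3.5, -0.2, 0, 0, 0, 0, 1],
  [3.5, -0.2, 0, 0, 0, 0, 1],
  [3.5, -0.2, 0, 0, 0, 0, 1],
  [3.5, -0.2, 0, 0, 0, 0, 1],
  [3.5, -0.2, 0, 0, 0, 0, 1],
  [3.5, -0.2, 0, 0, 0, 0, 1],
  [3.5, -0.2, 0, 0, 0, 0, 1],
  [3.5, -0.2, 0, 0, 0, 0, 1],
  [3.5, -0.2, 0, 0, 0, 0, 1],
  [3.5, -0.2, 0, 0, 0, 0, 1],
  [3.5, -0.2, 0, 0, 0, 0, 1],
  [0, 0, 0, 0, 0, 0, 1],
  [0, 0, 0, 0, 0, 0, 1],
])

```text
time_s: 8.52
tool_pos: [0.5039, 0.2687, 0.2672]
tool_rot: [-180.0, -0.1, 90.3]
force: [0.2, -0.3, -0.0]
grip_width: 0.0865
```

Run:
```python
from h import *
r=env.read_camera("wrist"); im=r["img"].copy(); cv2.imwrite("pics/w3.png",im)
c=np.array([.5036,.3497])
for z,col in((.065,(0,0,255)),(.005,(0,255,0))):
    t=np.linspace(0,6.28,40); P=np.c_[c[0]+.016*np.cos(t),c[1]+.016*np.sin(t),0*t+z]
    cv2.polylines(im,[proj(r,P).astype(int)],1,col)
cv2.imwrite("pics/w3o.png",im)
```

```text
(no output)
```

View pics/w3o.png

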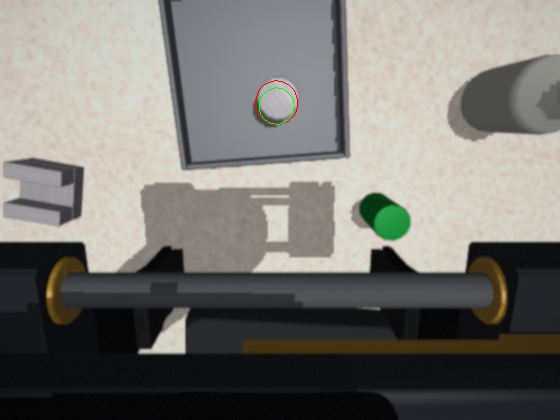

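Run:
```python
from h import *
im=cv2.imread("pics/w3o.png"); r=cv2.imread("pics/w3.png")
cv2.imwrite("pics/w3z.png",cv2.resize(np.hstack([im[60:140,240:320],r[60:140,240:320]]),None,fx=5,fy=5,interpolation=cv2.INTER_CUBIC))
```

```text
(no output)
```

View pics/w3z.png

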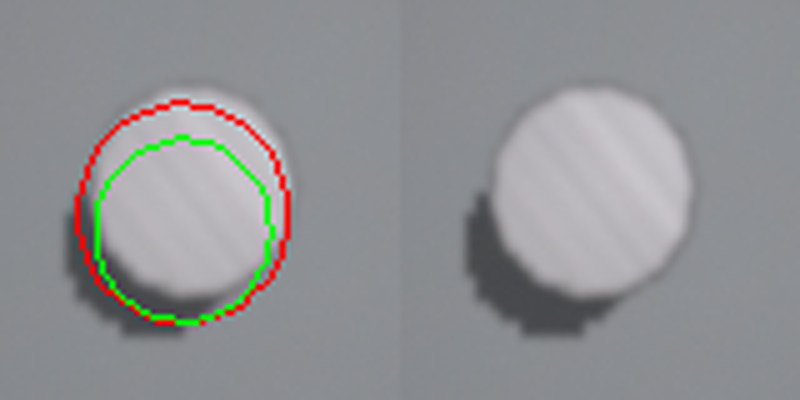

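Run:
```python
from h import *
r=env.read_camera("wrist"); t=env.read_camera("top")
print(r["pose"][:3,3])
for z in(.065,.045): print(unproj(r,[278.4,98.2],z).round(4))
im=t["img"][185:225,105:150]; cv2.imwrite("pics/t3z.png",cv2.resize(im,None,fx=12,fy=12,interpolation=cv2.INTER_CUBIC))
s=env.read_camera("side")["img"]; cv2.imwrite("pics/s3z.png",cv2.resize(s[265:360,60:175],None,fx=6,fy=6,interpolation=cv2.INTER_CUBIC))
```

```text
[0.50474575 0.33363946 0.35997627]
[[0.5061 0.3506 0.065 ]]
[[0.5062 0.3518 0.045 ]]
```

View pics/t3z.png

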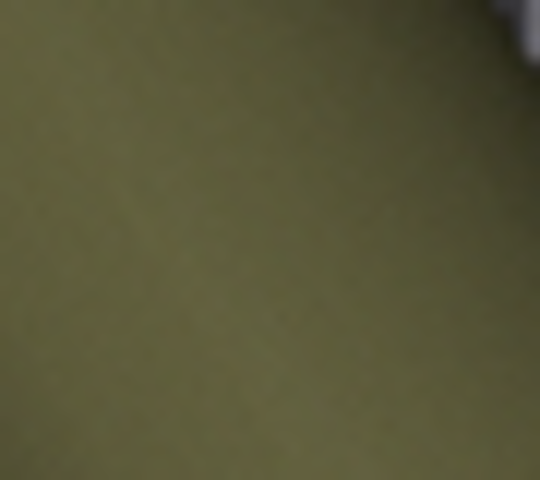

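View pics/s3z.png

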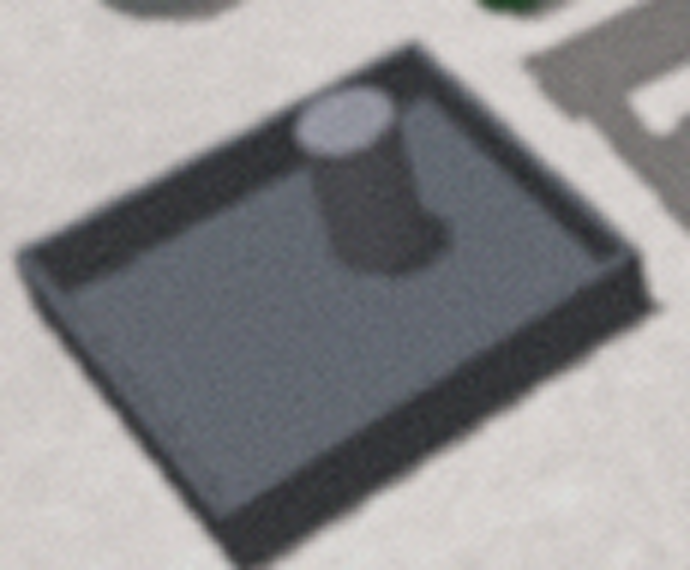

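The wrist picture shows the weight's top centre at (278,98), which is x 0.506, y 0.351 and 2 mm from the first estimate. The bottle is at least 3 cm clear of the gripper body. Going down over the weight.

>>> drive_tool([
  [4.1, 0.1, 0, 0, 0, 0, 1],
  [4.1, 0.1, 0, 0, 0, 0, 1],
  [0, 0, 3, 0, 0, 0, 1],
  [0, 0, 4, 0, 0, 0, 1],
  [0, 0, 4, 0, 0, 0, 1],
  [0, 0, 4, 0, 0, 0, 1],
  [0, 0, 2, 0, 0, 0, 1],
  [0, 0, 0.5, 0, 0, 0, 1],
  [0, 0, 0, 0, 0, 0, 1],
  [0, 0, 0, 0, 0, 0, 1],
])

```text
time_s: 9.55
tool_pos: [0.507, 0.3475, 0.0929]
tool_rot: [-180.0, 0.0, 89.9]
force: [-2.9, -0.7, -1.4]
grip_width: 0.0869
```

Run:
```python
from h import *
r=env.read_camera("wrist"); cv2.imwrite("pics/w4.png",r["img"])
```

```text
(no output)
```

View pics/w4.png

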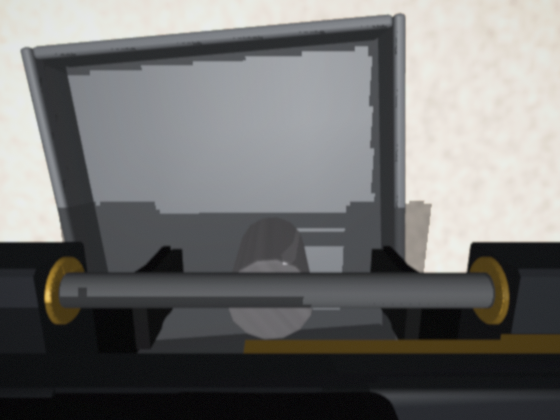

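The weight (270,290) stands between the open fingers. Correcting y by 3 mm and closing.

>>> drive_tool([
  [0.3, 0, 0, 0, 0, 0, 1],
  [0, 0, 0, 0, 0, 0, 0.6],
  [0, 0, 0, 0, 0, 0, 0.45],
  [0, 0, 0, 0, 0, 0, 0.3],
  [0, 0, 0, 0, 0, 0, 0.2],
  [0, 0, 0, 0, 0, 0, 0],
  [0, 0, 0, 0, 0, 0, 0],
  [0, 0, 0, 0, 0, 0, 0],
  [0, 0, 0, 0, 0, 0, 0],
  [0, 0, 0, 0, 0, 0, 0],
], force=25)

```text
time_s: 10.43
tool_pos: [0.5066, 0.3512, 0.0919]
tool_rot: [-180.0, 0.0, 90.0]
force: [-4.5, 0.2, 4.8]
grip_width: 0.0348
```

>>> drive_tool([
  [0, 0, -0.5, 0, 0, 0, 0],
  [0, 0, -1, 0, 0, 0, 0],
  [0, 0, -2, 0, 0, 0, 0],
  [0, 0, -3, 0, 0, 0, 0],
  [0, 0, -3, 0, 0, 0, 0],
  [0, 0, -3, 0, 0, 0, 0],
  [0, 0, -1, 0, 0, 0, 0],
  [0, 0, 0, 0, 0, 0, 0],
])

```text
time_s: 11.1
tool_pos: [0.5079, 0.3523, 0.2303]
tool_rot: [179.7, -0.2, 90.0]
force: [-0.0, 0.6, -4.7]
grip_width: 0.0313
```

>>> drive_tool([
  [-1.5, 0.1, 0, 0, 0, 0, 0],
  [-2.5, 0.1, 0, 0, 0, 0, 0],
  [-3, 0.2, 0, 0, 0, 0, 0],
  [-3, 0.2, 0, 0, 0, 0, 0],
  [-3, 0.2, 0, 0, 0, 0, 0],
  [-3, 0.2, 0, 0, 0, 0, 0],
  [-3, 0.2, 0, 0, 0, 0, 0],
  [-3, 0.2, 0, 0, 0, 0, 0],
  [-3, 0.2, 0, 0, 0, 0, 0],
  [-3, 0.1, 0, 0, 0, 0, 0],
  [-3, 0.1, 0, 0, 0, 0, 0],
  [-3, 0.1, 0, 0, 0, 0, 0],
  [-3, 0.1, 0, 0, 0, 0, 0],
  [-3, 0.1, 0, 0, 0, 0, 0],
  [-3, 0.1, 0, 0, 0, 0, 0],
  [-3, 0.1, 0, 0, 0, 0, 0],
  [-3, 0.1, 0, 0, 0, 0, 0],
  [-3, 0.1, 0, 0, 0, 0, 0],
  [-2.0, 0.1, 0, 0, 0, 0, 0],
  [-0.5, 0, 0, 0, 0, 0, 0],
])

```text
time_s: 12.77
tool_pos: [0.5309, -0.1994, 0.224]
tool_rot: [-179.8, 0.1, 89.6]
force: [-1.0, -0.4, -4.1]
grip_width: 0.0313
```

>>> drive_tool([
  [0, 0, 0, 0, 0, -4, 0],
  [0, 0, 0, 0, 0, -6, 0],
  [0, 0, 0, 0, 0, -6, 0],
  [0, 0, 0, 0, 0, -5, 0],
  [0, 0, 0, 0, 0, -2.6, 0],
  [0, 0, 0, 0, 0, 0, 0],
  [0, 0, 0, 0, 0, 0, 0],
])

```text
time_s: 13.35
tool_pos: [0.5322, -0.1932, 0.2253]
tool_rot: [-179.9, -0.1, 113.6]
force: [-0.3, -0.4, -4.4]
grip_width: 0.0311
```

Run:
```python
from h import *
r=env.read_camera("wrist"); cv2.imwrite("pics/w5.png",r["img"])
s=env.read_camera("side"); cv2.imwrite("pics/s5.png",s["img"])
print(env.get_obs()["tool_pos"],env.get_obs()["tool_rot"])
```

```text
[ 0.53259593 -0.19348939  0.22601248] [-1.79933413e+02 -6.64339550e-02  1.13582022e+02]
```

View pics/w5.png

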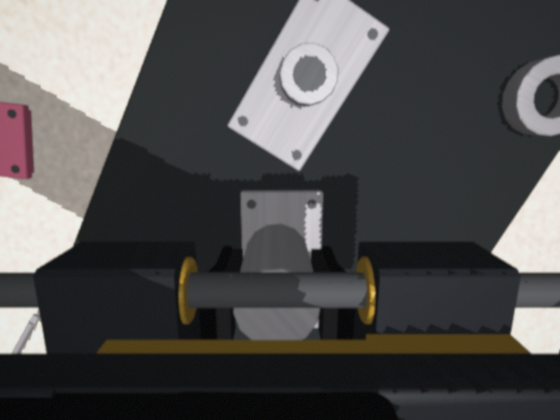

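View pics/s5.png

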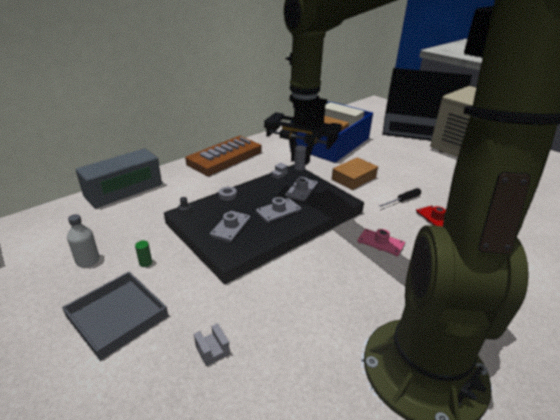

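Run:
```python
from h import *
r=env.read_camera("wrist"); im=r["img"].copy(); o=env.get_obs(); print(o["tool_pos"],o["tool_rot"])
print("edge c",unproj(r,[281.5,190],.053), "expected .5271 -.1763")
a=np.radians(o["tool_rot"][2]); p=o["tool_pos"]
t=np.linspace(0,6.28,60)
for z,col in((p[2]-.087,(0,255,0)),(p[2]-.027,(0,0,255))):
    P=np.c_[p[0]+.016*np.cos(t),p[1]+.016*np.sin(t),0*t+z]; cv2.polylines(im,[proj(r,P).astype(int)],1,col)
cv2.imwrite("pics/w6.png",cv2.resize(im[170:350,200:360],None,fx=4,fy=3.3,interpolation=cv2.INTER_CUBIC))
```

```text
[ 0.53277283 -0.19352795  0.22632747] [-1.79956785e+02 -4.53456541e-02  1.13591300e+02]
edge c [[ 0.52841913 -0.17427829  0.053     ]] expected .5271 -.1763
```

View pics/w6.png

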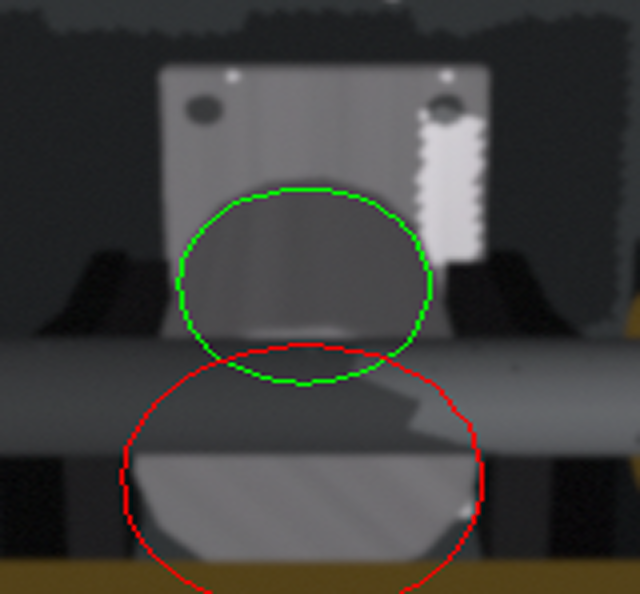

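The weight hangs straight and the bent end lies squarely beneath it: plate edge at v=190, u 241-322. The weight sits about 3-4 mm off laterally and about 2 mm forward in the grip. Correcting sideways and lowering.

>>> drive_tool([
  [0, 0.35, 0, 0, 0, 0, 0],
  [0, 0, 1.5, 0, 0, 0, 0],
  [0, 0, 2, 0, 0, 0, 0],
  [0, 0, 2, 0, 0, 0, 0],
  [0, 0, 1.5, 0, 0, 0, 0],
  [0, 0, 0.7, 0, 0, 0, 0],
  [0, 0, 0, 0, 0, 0, 0],
  [0, 0, 0, 0, 0, 0, 0],
  [0, 0, 0, 0, 0, 0, 0],
])

```text
time_s: 14.25
tool_pos: [0.5372, -0.1926, 0.1513]
tool_rot: [179.9, 0.1, 113.6]
force: [-0.6, 0.5, -4.0]
grip_width: 0.031
```

Run:
```python
from h import *
r=env.read_camera("wrist"); cv2.imwrite("pics/w7.png",r["img"])
print(env.get_obs()["tool_pos"])
```

```text
[ 0.53727775 -0.19259853  0.15145806]
```

View pics/w7.png

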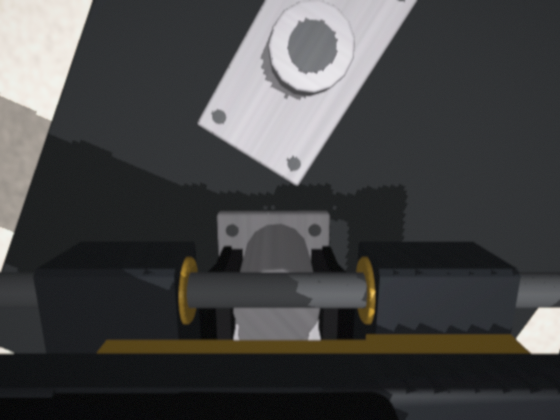

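Run:
```python
from h import *
r=env.read_camera("wrist")
e=unproj(r,[273.5,211.5],.053)[0]; f=unproj(r,[276.5,225],.0645)[0]; p=env.get_obs()["tool_pos"]
d=np.array([-.4,.916,0]); n=np.array([.916,.4,0])
print(p,e,f,"edge-foot along",(e-f)@d,"lat",(e-f)@n,"foot-TCP",(f-p)@d,"edge-TCP",(e-p)@d)
im=r["img"]; cv2.imwrite("pics/w8.png",cv2.resize(im[190:260,200:350],None,fx=5,fy=5,interpolation=cv2.INTER_CUBIC))
```

```text
[ 0.53716388 -0.19262882  0.15139404] [ 0.52799789 -0.17393885  0.053     ] [ 0.53110263 -0.17713869  0.0645    ] edge-foot along 0.004172949891060011 lat -0.0015640120896925186 foot-TCP 0.01661345713739482 edge-TCP 0.020786407028454832
```

View pics/w8.png

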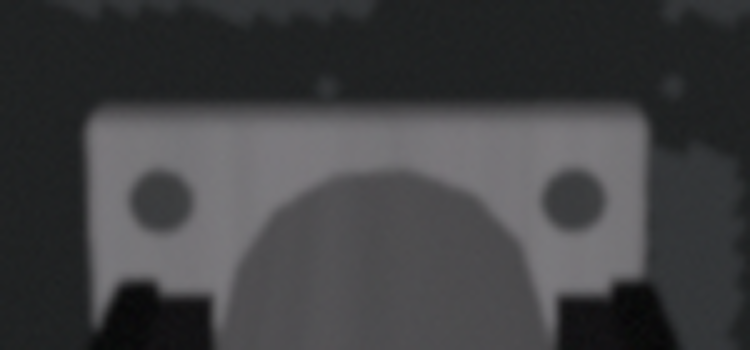

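>>> drive_tool([
  [0.25, -0.15, 0.3, 0, 0, 0, 0],
  [0, 0, 0.3, 0, 0, 0, 0],
  [0, 0, 0.2, 0, 0, 0, 0],
  [0, 0, 0.1, 0, 0, 0, 0],
  [0, 0, 0, 0, 0, 0, 0],
  [0, 0, 0, 0, 0, 0, 0],
])

```text
time_s: 14.85
tool_pos: [0.5339, -0.1908, 0.141]
tool_rot: [-180.0, 0.0, 113.6]
force: [-0.1, 0.2, -3.7]
grip_width: 0.0313
```

>>> drive_tool([
  [0, 0, 0.1, 0, 0, 0, 0],
  [0, 0, 0, 0, 0, 0, 0],
])

```text
time_s: 15.02
tool_pos: [0.5339, -0.1905, 0.1401]
tool_rot: [-180.0, -0.0, 113.6]
force: [-1.6, 0.9, -1.4]
grip_width: 0.0314
```

>>> drive_tool([
  [0, 0, 0.1, 0, 0, 0, 0],
  [0, 0, 0, 0, 0, 0, 0],
])

```text
time_s: 15.18
tool_pos: [0.5339, -0.1903, 0.1395]
tool_rot: [-180.0, -0.0, 113.6]
force: [-3.6, 2.3, 1.9]
grip_width: 0.0313
```

>>> drive_tool([
  [0, 0, 0.1, 0, 0, 0, 0],
  [0, 0, 0, 0, 0, 0, 0],
])

```text
time_s: 15.35
tool_pos: [0.534, -0.1902, 0.1394]
tool_rot: [-180.0, -0.0, 113.6]
force: [-6.0, 3.1, 9.0]
grip_width: 0.0309
```

Contact came near 0.1405 and the end sank to a stop at 0.1394. Easing the force and releasing.

>>> drive_tool([
  [0, 0, -0.08, 0, 0, 0, 0],
  [0, 0, 0, 0, 0, 0, 0],
], force=4)

```text
time_s: 15.52
tool_pos: [0.5341, -0.1905, 0.1394]
tool_rot: [180.0, 0.0, 113.6]
force: [-3.2, 3.5, 5.0]
grip_width: 0.032
```

>>> drive_tool([
  [0, 0, 0, 0, 0, 0, 0.4],
  [0, 0, 0, 0, 0, 0, 0.5],
  [0, 0, 0, 0, 0, 0, 0.55],
  [0, 0, 0, 0, 0, 0, 0.6],
  [0, 0, 0, 0, 0, 0, 0.65],
])

```text
time_s: 15.93
tool_pos: [0.5341, -0.1911, 0.1388]
tool_rot: [180.0, 0.0, 113.6]
force: [1.0, -0.3, 0.8]
grip_width: 0.0518
```

Run:
```python
from h import *
r=env.read_camera("wrist"); cv2.imwrite("pics/w9.png",r["img"])
s=env.read_camera("side"); cv2.imwrite("pics/s9.png",cv2.resize(s["img"][110:240,220:360],None,fx=5,fy=4.5,interpolation=cv2.INTER_CUBIC))
```

```text
(no output)
```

View pics/w9.png

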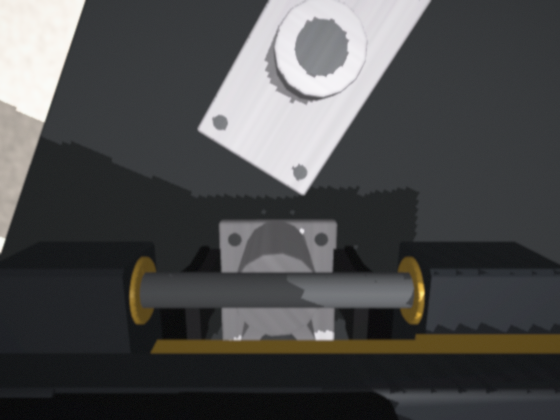

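View pics/s9.png

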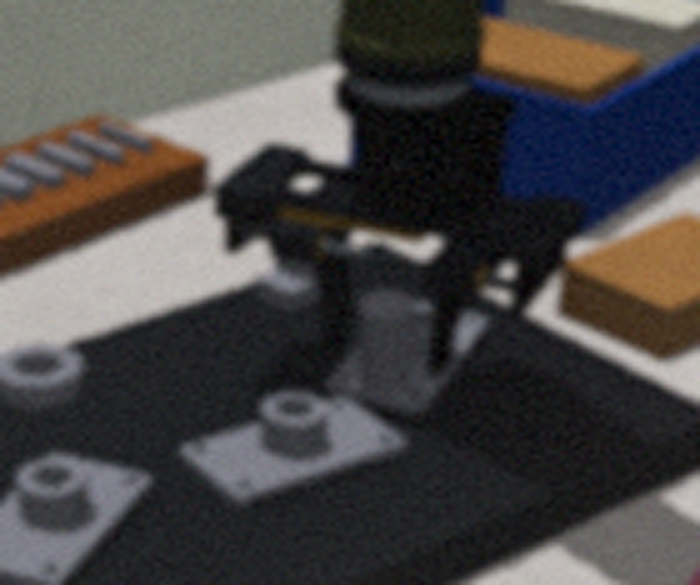

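The weight stands free on the end with both fingers off it. Opening a little more, rising straight up and backing away to look.

>>> drive_tool([
  [0, 0, 0, 0, 0, 0, 0.75],
  [0, 0, -0.5, 0, 0, 0, 0.75],
  [0, 0, -1, 0, 0, 0, 0.75],
  [0, 0, -2, 0, 0, 0, 0.75],
  [0, 0, -3, 0, 0, 0, 0.75],
  [0, 0, -3, 0, 0, 0, 0.75],
  [0, 0, -3, 0, 0, 0, 0.75],
  [-2, 0, -1, 0, 0, 0, 0.75],
  [-3, 0, 0, 0, 0, 0, 0.75],
  [-3, 0, 0, 0, 0, 0, 0.75],
  [-3, 0, 0, 0, 0, 0, 0.75],
  [0, 0, 0, 0, 0, 0, 0.75],
  [0, 0, 0, 0, 0, 0, 0.75],
])

```text
time_s: 17.12
tool_pos: [0.5779, -0.2935, 0.274]
tool_rot: [180.0, -0.0, 113.4]
force: [-0.1, 0.8, -0.4]
grip_width: 0.0651
```

Run:
```python
from h import *
r=env.read_camera("wrist"); cv2.imwrite("pics/w10.png",r["img"])
s=env.read_camera("side"); cv2.imwrite("pics/s10.png",cv2.resize(s["img"][130:240,220:360],None,fx=5,fy=5,interpolation=cv2.INTER_CUBIC))
t=env.read_camera("top"); cv2.imwrite("pics/t10.png",t["img"])
```

```text
(no output)
```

View pics/w10.png

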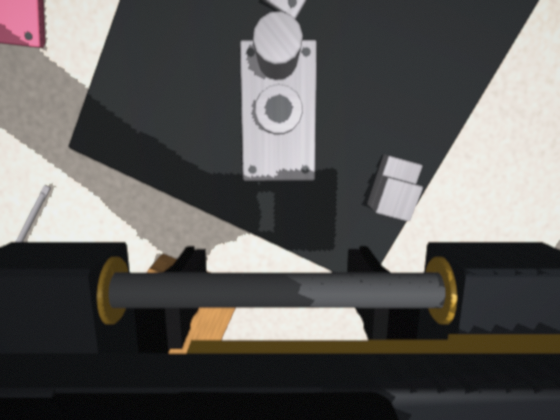

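View pics/s10.png

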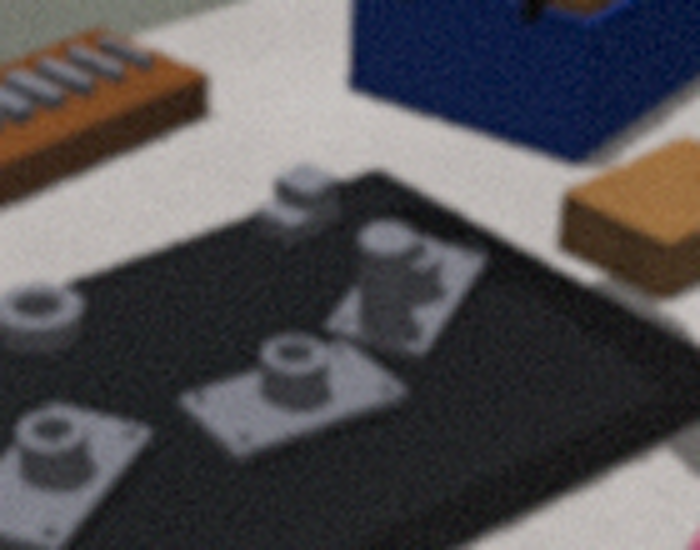

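Run:
```python
from h import *
from scipy.optimize import least_squares
r=env.read_camera("wrist"); im=r["img"]; g=cv2.cvtColor(im,cv2.COLOR_BGR2GRAY)
cv2.imwrite("pics/w11.png",cv2.resize(im[10:190,220:340],None,fx=4,fy=3.3,interpolation=cv2.INTER_CUBIC))
c=np.array([[244,180],[315,180],[317,41],[241,41]],np.float32).reshape(-1,1,2)
c=cv2.cornerSubPix(g,c,(5,5),(-1,-1),(3,50,.01)).reshape(-1,2); print(c)
obj=np.array([[-.055,.03,0],[-.055,-.03,0],[.055,-.03,0],[.055,.03,0]])
from scipy.spatial.transform import Rotation as R
def f(p): 
    X=R.from_euler("ZYX",[p[3],p[4],p[5]]).apply(obj)+p[:3]; return (proj(r,X)-c).ravel()
s=least_squares(f,[.549,-.2267,.055,np.radians(113.6),0,0],x_scale=[.01,.01,.01,.1,.1,.1]); print(s.x,s.cost)
for t in(0,.07):
    s=least_squares(lambda q:f([q[0],q[1],q[2],q[3],t,0]),[.549,-.2267,.055,np.radians(113.6)]); print(t,s.x,s.cost)
print("weight top", unproj(r,[276.5,36],.112))
```

```text
[[241.26141  183.00723 ]
 [311.49405  183.13358 ]
 [313.82962   44.819767]
 [238.79085   44.738194]]
[ 5.49912382e-01 -2.24442766e-01  5.03730383e-02  1.98421034e+00
  5.17757707e-02  1.02036058e-03] 0.08835600287055773
0 [ 0.55010504 -0.22488957  0.04981016  1.98420321] 0.3406117040061421
0.07 [ 0.54984124 -0.22428822  0.05072085  1.98418413] 0.12257034987478163
weight top [[ 0.53062716 -0.1802913   0.112     ]]
```

View pics/w11.png

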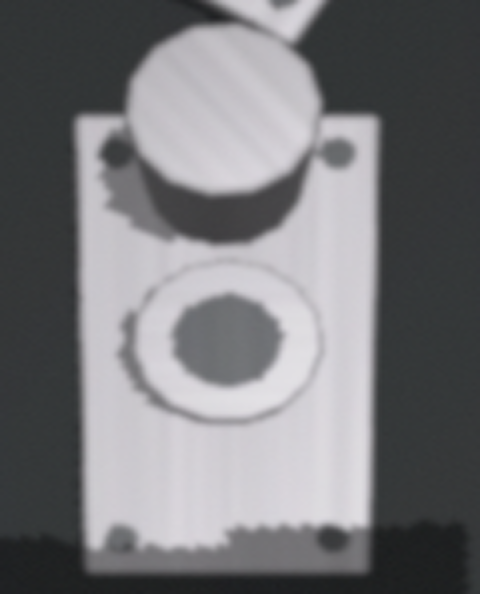

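The weight stands clear of the hub. The corner fit gives a tilt of about 0.05 rad with the bent end down, and the cover has shifted about 2 mm. Handing in.

Run:
```python
from cell import env
o=env.get_obs(); print(o["time_s"],o["force"]); print(env.sign_off())
```

```text
17.3167 [ 0.44668862 -0.1632792  -0.03936096]
the job is handed in; nothing more can be done
None
```

The bent end is the left end (towards +y) of the rightmost cover, and the steel weight now stands on it. I handed the job in at 17.3 s; no verdict was reported.

- **Finding it:** The right end of that cover held firm at a tool height (TCP z) of 123.2 mm with up to 9 N on it. The left end sank from about 123.2 to 120.9 mm at 1–3 N and then struck. I held it down for about 0.5 s; the largest force I read was 14 N vertical, and about 15.5 N with the sideways part. I did not press the other two covers, since only one is bent.
- **Marking it:** I gripped the weight in the tray, turned it to line up with the cover and lowered it. The end sank and stopped, and then I opened the fingers and rose clear.
- **Last checks:**
  - The last pictures show the weight upright and clear of the hub, about 42 mm from its centre by a rough estimate.
  - The force on the tool was about zero, so it touches nothing.
  - The cover lies about 2 mm from its first measured place.
- **Weakest check:** The tilt fitted from the cover's corners in the wrist picture is about 0.05 rad with the bent end down. That is inside the 0.04–0.1 limits but under the expected 0.07. The fit is coarse: 0.07 fits almost as well, and level fits worse.

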